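# Count along the rail and push the jar into the third slot

### The arm

A 7-joint arm with a two-finger parallel gripper is mounted at the origin on the work surface. World frame = base frame: x ahead of the robot, y to its left, z up, the work surface at z = 0. Lengths are in mm, angles in rad, forces in N, time in s.
With the tool pointing down it reaches from about 400 to 875 mm from the base axis. Payload 4.4 kg.
Tool frame: the origin (TCP) lies on the centre line of the jaws, within the pads' length; the fingertips stand 25 mm ahead of it and the grasp point (between the pads) lies 6 mm ahead of it (ctrl.finger_overhang is the distance from the TCP to the fingertips, in mm); z points along the fingers, y is the line along which they close (so a half turn about z gives the same grasp; the last joint's range is limited). The gripper opens to 85 mm and grips with 20 to 120 N. Pads are 22 mm wide; open, the fingers measure 114 mm over their backs; the gripper's body (76 mm by 85 mm) begins 54 mm behind the grasp point. The pads swing forward as they close: fully open they stand 13 mm farther back than shut.
Start: joints at [1.186, 0.628, 0.038, 1.517, -0.027, 0.996, -0.02], TCP at [203.755, -617.253, 256.313] pointing down, gripper open.
Joint ranges: [-3.06, 3.06], [-0.37, 2.12], [-1.25, 1.32], [0.18, 2.47], [-1.1, 4.24], [0.23, 1.98], [-2.94, 2.94]. Speed limits (rad/s): [2.57, 2.57, 3.14, 3.14, 3.14, 3.14, 3.14].

### API

Orientations are given as [roll, pitch, yaw] about the fixed x, y, z axes, in that order (R = Rz(yaw) Ry(pitch) Rx(roll)).
In Python, from cell import ctrl gives the robot as it stands. The module is installed in compiled form; this text tells all that it offers.
- The arm moves only by the tool play_rows, never from a script. Its argument "targets" is a list of rows, each a list of 5 numbers: the closure, from 0 (fully open) to 1 (shut), then the shift along the tool's x, y, z in cm, then the turn about the tool's z in degrees. In form: [[gripper, dx, dy, dz, spin], ...]. A call has 1 to 10 rows; each row is the pose to reach, as a shift and turn from the pose commanded when the call began, along the tool's axes at that moment; what a row does not reach only later rows make up. A row lasts 1/10 s, in which the tool goes at most 50 mm and 8.59 degrees, less where a joint would pass 70% of its speed; a pose out of reach is approached as far as the arm can. A call with a gripper value outside its range is refused whole. The fingers move at their own pace and stop on an object; the grip force is fixed at half the most. Time passes only in rows, so rows that repeat a pose let the fingers close. It gives the time, the measured TCP pose, the force, the opening and the grip force at its end, in the units of the state.
- ctrl.read_state(): the state, without advancing time (a new reading comes with each control period).
- ctrl.get_image(name): name is "scene" or "top" or "wrist"; returns (picture, depth): 480x640x3 uint8, red, green, blue; 480x640 float32, mm along the optical axis (not along the pixel's ray), 0 where there is no reading.
- ctrl.calibration(name): a dict with "vfov" (degrees; the focal length in pixels is half the picture's height over the tangent of half this angle, whatever the lens; pixels are square), "cx", "cy" (the principal point, pixels), "extrinsics" (4x4, takes a point from camera to world coordinates); the wrist camera has in their place "mount" (4x4, takes a point from camera to tool coordinates, whose origin is the TCP and whose axes are the flange's). Camera axes: x right, y down, z forward; pixel columns grow to the right and rows downward; lengths in mm; the calibration is good to about 2 mm. A picture is of the moment at which its call begins: read the wrist's pose just before it. calibration takes no time and is no camera call.
- ctrl.finish_job(): hands the job in; it is judged then, once.
Trained networks look in the newest picture that a camera, given by its name, has taken for a name from the list of things; names that differ only in an ending like _2 or _b are one class to them, and where a whole thing is asked for, a point or a joint stands for the part that bears it (a point fixed in the world has none). Each returns a list of dicts, best first, with "confidence" (0 to 1); they miss things now and then, are a little off and sometimes report something else, mostly with a low value. They report only what shows in the picture. A call takes as long as a camera call. They do not tell look-alikes from the thing itself.
- ctrl.search_frame(camera, name): "bbox" ([left, top, right, bottom] in pixels, round what is visible of it).
- ctrl.trace(camera, name): "pixels" (480x640 bool, what is visible of it) and "bbox" ([left, top, right, bottom] in pixels, round what is visible of it).
The state is a dict: "clock": time; "qpos": joint angles; "qd": joint speeds; "tau": joint torques, N m; "eef_pos": TCP position; "tool_rot": TCP orientation; "force": force on the tool from outside, world axes, zero at the start; "torque": the same for the moment, N m; "width": finger opening in mm; "gripper_force": force on a finger pad.
Only numpy, scipy, OpenCV 4.12 (cv2) and the standard library are available. Lean on these libraries where they do the work, as an engineer would, in place of code of your own. Each camera call takes 0.05 s, during which the arm holds its last target. There are 200 camera calls.

### The job

Count the slots of the clear organiser by touch: run a fingertip along its front rail from the left-hand end, feeling the lengths of rail of the first, the second and then the third slot. After that push the jar that stands loose on the landing behind the rail into the third slot, upright and fully home against the back wall. Never lift or tip that jar, and leave the three filed jars and the canister where they are.

Things in the scene. Friction and masses are not known exactly. Their poses are not given: they have to be found in the camera images.
- organiser: Clear plastic jar organiser fixed on a white mesh shelf, 60 mm above the worktop: a tray 156 mm deep (x) by 400 mm wide (y), floor 3 mm thick, turned up to 0.25 rad. Origin: centre of its underside; x points away from the robot, from front rail to back wall; y to its left-hand end as seen from the robot. Back wall: inner face x = 74 mm, top z = 55 mm. From front to back: rail, landing, six slots.
- landing (a point): Middle of the landing, the open strip of tray floor between front rail and slots: organiser x = -70 to 16 mm, floor z = 3 mm; this point is x = -27, y = 0, z = 3 mm. Its end walls (y = +-200 mm) are as low as the rail, top z = 18 mm. The rail (x = -78 to -70 mm) runs the full width in six lengths, one before each slot, with 6 mm notches between.
- mouth_3 (a point): Middle of the third slot's mouth, at floor height: organiser x = 16, y = 23, z = 3 mm. Six equal slots at 62 mm pitch, numbered 1 to 6 from the left, open to the landing, between upright fins 4 mm thick, tops at z = 45 mm. All are raked: going in, they run 15 degrees (0.262 rad) to the left (+y) of organiser x. Each is 56 mm wide square to its run. Slots 1, 4 and 6 hold a jar, 2, 3 and 5 are empty.
- slot_3: The third slot. Origin: on the tray's floor (z = 3 mm), where the jar's axis stands when the jar is fully home, touching the back wall, midway between the fins; organiser x = 49, y = 32 mm. x runs along the slot, inwards (0.262 rad from organiser x); z up.
- rail_1: Length of front rail before slot 1, at the left-hand end: 78 mm long (y), 8 mm wide (x). Origin: centre of its flat top, 18 mm above the mesh; x and y as the organiser's. Fixed.
- rail_2: Length of front rail before slot 2: 56 mm long, 8 mm wide. Origin: centre of its flat top. Fixed.
- rail_3: Length of front rail before slot 3: 56 mm long, 8 mm wide. Origin: centre of its flat top. Fixed.
- jar_center (a point): Centre (half-way up) of the loose glass jar to be pushed: an upright cylinder 50 mm across and 56 mm high, with pressed steel lid, about 0.15 kg. It stands on the tray's floor anywhere along the landing (up to 110 mm either side of the organiser's middle), 21 to 31 mm clear of the rail; it slides easily and stays upright when pushed.
- jar_b_center (a point): Centre (half-way up) of a filed glass jar, 50 mm across, 50 mm high, standing in slot 1, 4 or 6. Leave it.
- jar_c_center (a point): Centre (half-way up) of a filed glass jar, 50 mm across, 56 mm high, standing in slot 1, 4 or 6. Leave it.
- jar_d_center (a point): Centre (half-way up) of a filed glass jar, 50 mm across, 62 mm high, standing in slot 1, 4 or 6. Leave it.
- canister_center (a point): Centre (half-way up) of a closed plastic canister with a screw lid, 96 mm across, 80 mm high, standing on the deck beside the organiser's right-hand end. Leave it.
Not all that is in view belongs to the job. What is shaped like the part that bears jar_center but black or pink is not meant.

How it is judged (in metres and radians):
On the way, in this order (a step that is already met when the one before it is completed fails the run):
1. a fingertip touches the first length of rail (contact force between the fingers and rail_1 above 0.3 N and contact force between the fingers and rail_2 below 0.1 N and contact force between the fingers and rail_3 below 0.1 N), for 0.05 s.
2. then the second length of rail (contact force between the fingers and rail_2 above 0.3 N and contact force between the fingers and rail_3 below 0.1 N), for 0.05 s.
3. then the third length of rail (contact force between the fingers and rail_3 above 0.3 N), for 0.05 s.
4. then the jar is pushed home into the third slot (x of jar_center in the frame of slot_3 above -0.006 m and horizontal distance between jar_center and slot_3 below 0.011 m and z of jar_center in the frame of organiser below 0.035 m and angle between jar_center's own z axis and vertical below 0.08 rad), for 0.2 s.
At the end, for the whole second after the job is handed in: The jar stands upright (within 0.08 rad) on the floor of the third slot, at rest, within 6 mm of touching the back wall and within 11 mm of the slot's home point; the filed jars are within 12 mm and the canister within 15 mm of where they stood (all of step 4 and linear speed of jar below 0.01 m/s and distance of each of jar_b_center, jar_c_center, jar_d_center from where it was at the start of the episode below 0.012 m and distance of canister_center from where it was at the start of the episode below 0.015 m).
It fails at once if the jar is lifted more than about 8 mm (z of jar_center in the frame of organiser above 0.039 m).
It fails at once if the jar is tipped more than 0.3 rad (angle between jar_center's own z axis and vertical above 0.3 rad).
It fails at once if a filed jar or the canister is disturbed (moved more than 20 mm) (distance of any of jar_b_center, jar_c_center, jar_d_center, canister_center from where it was at the start of the episode above 0.02 m).
It also fails if it takes over 64 s, if anything falls off the work surface, if the arm or the gripper's body presses on something with over 40 N, if the wrist force passes 120 N, or if a joint passes its speed limit or range.

## Working session

There is one attempt and no reset: what is moved stays moved. The work goes in short steps, Python scripts to look and compute and a tool call to move; the robot and the scene stay as the last step left them, time stands still between calls to the robot, and variables do not carry over. Pictures are saved under pics/ and viewed, at most 10 in all, crops included, and the job is handed in when it is done.

Besides the shell and the picture viewer there is one more tool, called after "Request:" as name(argument=value, ...), one argument or row to a line, values as JSON. play_rows: Moves the arm, as the interface text tells. Its arguments: {"type":"object","properties":{"targets":{"type":"array"}},"required":["targets"]}

```bash
mkdir -p pics
python3 - <<'E'
from cell import ctrl
import cv2,numpy as np
s=ctrl.read_state();print({k:np.round(v,3).tolist() for k,v in s.items()}, ctrl.finger_overhang)
for n in("scene","top"):
    im,d=ctrl.get_image(n);cv2.imwrite(f"pics/{n}.png",im[:,:,::-1]);np.save(f"{n}_d.npy",d)
    c=ctrl.calibration(n);print(n,c)
    for k in("organiser","jar_center","canister_center","rail_1"):
        for r in ctrl.search_frame(n,k):print(k,np.round(r["bbox"]),round(r["confidence"],2))
print(ctrl.calibration("wrist"))
E
```

```text
{'clock': 0.0, 'qpos': [1.186, 0.629, 0.038, 1.518, -0.027, 0.996, -0.02], 'qd': [0.0, 0.001, 0.001, 0.002, -0.0, 0.001, -0.001], 'tau': [-0.001, -56.34, 1.226, -19.344, 0.011, 0.011, 0.0], 'eef_pos': [203.577, -616.663, 255.388], 'tool_rot': [-3.14, -0.0, 0.319], 'force': [-0.173, 0.467, -0.121], 'torque': [0.007, -0.016, 0.035], 'gripper_force': 0.0, 'width': 85.509} 25.0
scene {'vfov': 54.90115352205984, 'cx': 320.4895441248513, 'cy': 238.5732250124181, 'extrinsics': array([[-6.62120068e-01,  4.82787849e-01, -5.73160456e-01,
         1.01936006e+03],
       [ 7.49284086e-01,  4.13174337e-01, -5.17552245e-01,
         4.44858250e+02],
       [-1.30527435e-02, -7.72141736e-01, -6.35316272e-01,
         7.11934462e+02],
       [ 0.00000000e+00,  0.00000000e+00,  0.00000000e+00,
         1.00000000e+00]])}
organiser [172. 218. 356. 369.] 0.87
organiser [322. 292. 357. 319.] 0.63
organiser [258. 257. 285. 294.] 0.41
jar_center [282. 165. 296. 192.] 0.93
jar_center [313. 186. 334. 217.] 0.67
jar_center [257. 256. 282. 293.] 0.63
canister_center [163. 179. 209. 229.] 0.65
rail_1 [323. 29
[... 631 characters left out ...]
] 0.79
jar_center [472. 363. 504. 393.] 0.68
jar_center [391. 348. 421. 379.] 0.65
canister_center [277. 211. 308. 223.] 0.72
canister_center [462. 168. 526. 231.] 0.63
rail_1 [229. 206. 277. 214.] 0.82
rail_1 [309. 216. 341. 226.] 0.56
rail_1 [277. 212. 309. 222.] 0.46
{'vfov': 67.75678059314689, 'cx': 321.0369076214031, 'cy': 236.01413225320198, 'mount': array([[-9.40855303e-04, -9.58909011e-01, -2.83712220e-01,
         7.14713370e+01],
       [ 9.99999289e-01, -6.94385406e-04, -9.69299845e-04,
        -1.01714863e+00],
       [ 7.32464730e-04, -2.83712931e-01,  9.58908982e-01,
        -1.17211214e+02],
       [ 0.00000000e+00,  0.00000000e+00,  0.00000000e+00,
         1.00000000e+00]])}
```

Run:
```python
import cv2
im=cv2.imread("pics/top.png")
cv2.imwrite("pics/topc.png",cv2.resize(im[100:410,200:610],(794,600),interpolation=cv2.INTER_CUBIC))
```

```text
(no output)
```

View pics/topc.png

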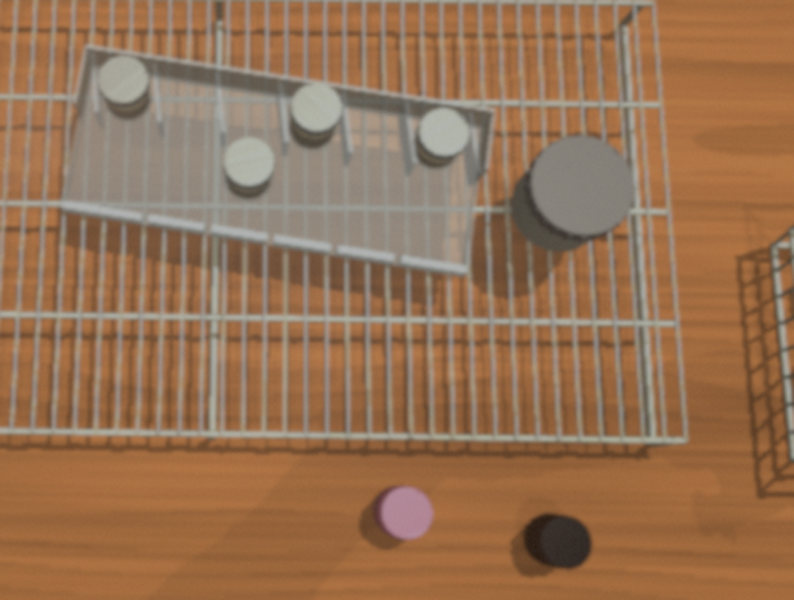

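View pics/scene.png

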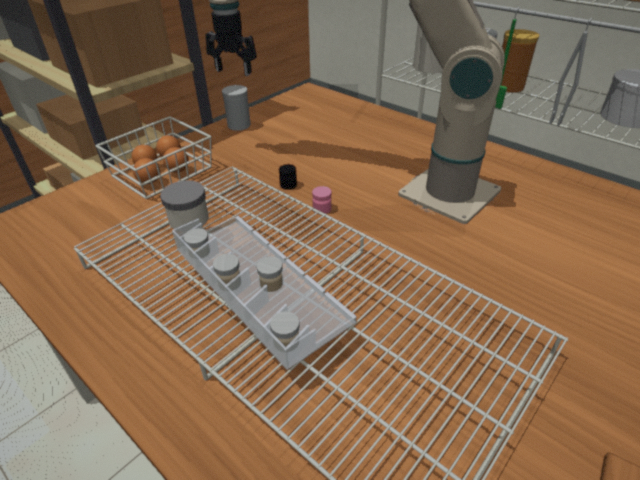

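The organiser is rotated slightly clockwise in the top view. Loose-jar candidates (top picture):
- White-lidded jar at about (328,184), on the landing.
- Pink jar at (409,365) and black jar at (489,380). Both are excluded by colour and are off the tray.
- White-lidded jars at (264,143), (363,156) and (429,169), filed in slots 1, 4 and 6.

The jar at (328,184) is the one meant: it is the only white one standing clear of the fins, and the crop shows that.

```bash
cat > h.py <<'E'
import numpy as np
from cell import ctrl
def cam(n,s=None):
    c=ctrl.calibration(n);f=240/np.tan(np.radians(c["vfov"])/2)
    if n=="wrist":
        from scipy.spatial.transform import Rotation as R
        T=np.eye(4);T[:3,:3]=R.from_euler("xyz",s["tool_rot"]).as_matrix();T[:3,3]=s["eef_pos"];E=T@c["mount"]
    else:E=c["extrinsics"]
    return E,f,c["cx"],c["cy"]
def proj(C,P):
    E,f,cx,cy=C;q=(np.atleast_2d(P)-E[:3,3])@E[:3,:3];return np.c_[cx+f*q[:,0]/q[:,2],cy+f*q[:,1]/q[:,2]]
def onz(C,uv,z):
    E,f,cx,cy=C;d=E[:3,:3]@np.array([(uv[0]-cx)/f,(uv[1]-cy)/f,1]);return E[:3,3]+d*(z-E[2,3])/d[2]
def org(p,P):  # p=x,y,yaw,z
    c,s=np.cos(p[2]),np.sin(p[2]);P=np.atleast_2d(P)
    return np.c_[p[0]+c*P[:,0]-s*P[:,1],p[1]+s*P[:,0]+c*P[:,1],p[3]+P[:,2]]
E
python3 - <<'E'
from h import *
from scipy.optimize import least_squares
M=np.array([[-78,200,18],[-78,-200,18],[78,200,55],[78,-200,55.]])
k=lambda a:[200+a[0]*410/794,100+a[1]*310/600]
ut=np.array([k(a) for a in[(62,210),(467,273),(88,46),(493,109)]])
us=np.array([[355,321],[237,219],[290,361],[176,234.]])
t,s=cam("top"),cam("scene")
wt=np.array([0,0])
r=least_squares(lambda p:np.r_[(proj(t,org(p,M))-ut).ravel(),(proj(s,org(p,M))-us).ravel()],[550,0,-.15,60],loss="soft_l1")
print(r.x);print(r.fun.reshape(-1,2).round(1))
p=r.x
def toorg(w):
    d=w[:2]-p[:2];c,s_=np.cos(p[2]),np.sin(p[2]);return np.round([c*d[0]+s_*d[1],-s_*d[0]+c*d[1]],1)
for u,h in[((249,161),56),((124,79),50),((316,107),56),((443,132),56)]:
    w=onz(t,k(u),p[3]+3+h);print(w.round(1),toorg(w))
u=(269,266);w=onz(s,u,p[3]+59);print("scene jar lid",w,toorg(w))
u=(581,187);w=onz(t,k(u),140);print("can",w,toorg(w))
np.save("p.npy",p)
E
```

```text
[ 6.18197115e+02 -8.84010015e+01 -1.49110841e-01  4.83006596e+01]
[[-0.3 -0.5]
 [-0.9  0.4]
 [-0.8  0.8]
 [-0.1  0.6]
 [ 0.2 -0.5]
 [-0.1  0.6]
 [-5.5 -6.5]
 [-4.6  0.9]]
[609.6 -62.7 107.3] [-12.3  24.2]
[693.5  60.1 101.3] [ 52.4 158.1]
[ 664.9 -126.7  107.3] [ 51.9 -30.9]
[ 641.3 -248.3  107.3] [  46.6 -154.7]
scene jar lid [600.6360484  -68.00036009 107.30065959] [-20.4  17.6]
can [ 578.52276327 -365.8761241   140.        ] [   2.  -280.3]
```

Run:
```python
from h import *
from scipy.optimize import least_squares
M=np.array([[-78,200,18],[-78,-200,18],[78,200,55],[78,-200,55.]])
k=lambda a:[200+a[0]*410/794,100+a[1]*310/600]
ut=np.array([k(a) for a in[(62,210),(467,273),(88,46),(493,109)]])
t=cam("top")
for z in(50,60):
    r=least_squares(lambda q:(proj(t,org(np.r_[q,z],M))-ut).ravel(),[550,0,-.15]);p=np.r_[r.x,z];print(p,r.cost)
    print(proj(cam("scene"),org(p,M)).round(1).tolist())
    for u,h in[((249,161),56),((124,79),50),((316,107),56),((443,132),56)]:
        w=onz(t,k(u),z+3+h);d=w[:2]-p[:2];c,s=np.cos(p[2]),np.sin(p[2]);print(w.round(1),c*d[0]+s*d[1],-s*d[0]+c*d[1])
np.save("p.npy",p)
d=np.load("top_d.npy");E,f,cx,cy=t
for u,v in[(328,183),(264,141),(363,155),(429,168),(500,196),(270,212),(350,227)]:
    Z=np.median(d[v-1:v+2,u-1:u+2]);print(u,v,(E@[(u-cx)*Z/f,(v-cy)*Z/f,Z,1])[:3].round(1))
```

```text
[ 6.18285271e+02 -8.93197063e+01 -1.47148180e-01  5.00000000e+01] 0.5748636395434936
[[354.9, 319.5], [236.3, 219.0], [284.3, 353.5], [170.8, 234.3]]
[609.1 -62.6 109. ] -12.996551453090504 25.042019001918124
[692.8  59.9 103. ] 51.84727498053414 158.55019992166694
[ 664.3 -126.5  109. ] 50.96715761403127 -30.0432091336053
[ 640.7 -247.9  109. ] 45.433746187080814 -153.575663249288
[ 6.15141412e+02 -8.88425810e+01 -1.47194974e-01  6.00000000e+01] 3.865400919299745
[[356.4, 315.0], [237.0, 215.0], [285.5, 348.5], [171.1, 229.9]]
[605.9 -62.5 119. ] -13.037178376580577 24.709410155667126
[688.7  58.8 113. ] 51.130943930674306 156.8018260382712
[ 660.5 -125.7  119. ] 50.243993211767425 -29.78286294231107
[ 637.1 -245.8  119. ] 44.77556642352186 -151.9924707052592
328 183 [606.6 -61.5 117.8]
264 141 [685.5  58.  120. ]
363 155 [ 658.9 -124.9  124.6]
429 168 [ 639.5 -247.4  113.5]
500 196 [ 579.7 -366.   139.8]
270 212 [561.2  46.7  76.9]
350 227 [ 535.8 -104.5   70.5]
```

Request:
play_rows(
  targets=[
    [0,4,-3.2,0,3],
    [0,8,-6.4,0,6],
    [0,12,-9.5,0,9],
    [0,16,-12.7,0,12],
    [0,20,-15.9,0,15],
    [0,24,-19,0,18],
    [0,28,-22.2,0,21],
    [0,32,-25.4,0,24],
    [0,36,-28.6,0,26.7],
    [0,40,-31.7,0,26.7],
  ],
)

```text
clock: 1.5
eef_pos: [479.4, -197.7, 256.7]
tool_rot: [3.141, -0.001, -0.148]
force: [1.4, -1.3, -0.2]
width: 85.6
gripper_force: 0.0
```

Request:
play_rows(
  targets=[
    [1,1.7,-3.6,0,0],
    [1,3.3,-7.1,0,0],
    [1,5,-10.7,0,0],
    [1,6.6,-14.2,0,0],
    [1,6.6,-14.2,0,0],
    [1,6.6,-14.2,0,0],
    [1,6.6,-14.2,0,0],
  ],
)

```text
clock: 2.2
eef_pos: [563.9, -70.1, 256.3]
tool_rot: [3.141, 0.001, -0.149]
force: [-0.3, -0.5, -0.3]
width: 0.5
gripper_force: 0.0
```

Run:
```python
from h import *
import cv2
s=ctrl.read_state();im,d=ctrl.get_image("wrist");cv2.imwrite("pics/w1.png",im[:,:,::-1]);np.savez("w1.npz",pos=s["eef_pos"],rot=s["tool_rot"],d=d)
print(s["eef_pos"],s["tool_rot"],s["width"])
C=cam("wrist",s);p=np.load("p.npy")
M=[[-78,200,18],[-78,-200,18],[78,200,55],[78,-200,55]]
print(proj(C,org(p,M)).round(1).tolist())
for r in ctrl.search_frame("wrist","rail_1"):print("rail",np.round(r["bbox"]),r["confidence"])
for r in ctrl.trace("wrist","jar_center"):
    b=r["bbox"];print("jar",np.round(b),r["confidence"])
```

```text
[563.899896   -70.12487455 256.31477728] [ 3.14053963e+00  5.01491364e-04 -1.48822970e-01] 0.5486867005781682
[[104.3, 245.4], [564.8, 244.2], [28.7, 33.3], [648.6, 31.6]]
rail [272. 233. 338. 246.] 0.85
rail [ 99. 231. 199. 245.] 0.75
rail [201. 235. 272. 246.] 0.71
jar [267. 137. 339. 210.] 0.8
jar [568. 388. 640. 451.] 0.57
jar [447. 403. 453. 413.] 0.53
```

View pics/w1.png

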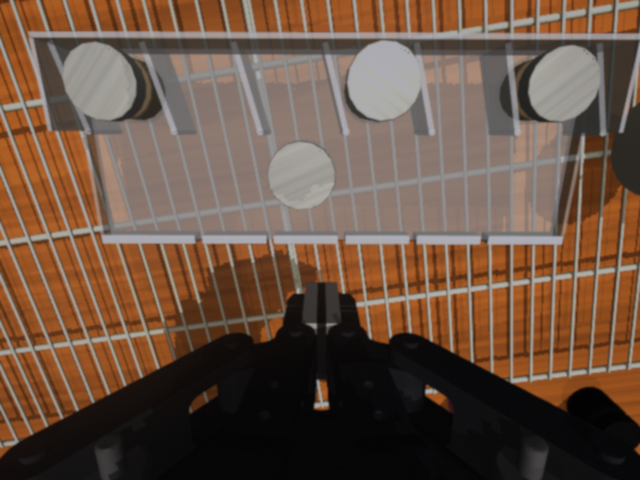

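The wrist picture confirms the model. The rail's front corners are at (103,243) and (562,243), the back wall's top corners at (31,33) and (646,36), and the loose jar's lid is centred at (301,175).

Run:
```python
from h import *
from scipy.optimize import least_squares
w=np.load("w1.npz");s={"eef_pos":w["pos"],"tool_rot":w["rot"]};C=cam("wrist",s)
M=np.array([[-78,200,18],[-78,-200,18],[78,200,55],[78,-200,55.]])
u=np.array([[103,243.5],[562,243.5],[31,33],[647,35]])
for z in (None,60):
    f=lambda q:(proj(C,org(q if z is None else np.r_[q,z],M))-u).ravel()
    r=least_squares(f,[615,-88,-.147]+([60] if z is None else []));print(r.x.round(3),r.fun.round(1))
p=np.r_[r.x,60];np.save("p.npy",p)
def inv(a):
    d=a[:2]-p[:2];c,s_=np.cos(p[2]),np.sin(p[2]);return (c*d[0]+s_*d[1]).round(1),(-s_*d[0]+c*d[1]).round(1)
J=onz(C,(301.5,175),119);print("jar",J,inv(J))
for q,h in(((100,80),119),((384,80),125),((566,82),113)):print(inv(onz(C,q,h)))
print("depth z lid",C[0][:3]@np.r_[(301-C[2])*w["d"][175,301]/C[1],(175-C[3])*w["d"][175,301]/C[1],w["d"][175,301],1])
v,uu=239,np.array([150,240,306]);
for a in uu:
    Z=np.median(w["d"][v-1:v+2,a-4:a+5]);print("rail",C[0][:3]@np.r_[(a-C[2])*Z/C[1],(v-C[3])*Z/C[1],Z,1])
T=w["pos"];th=float(w["rot"][2])
def rel(W):
    d=W-T;return [round(float(x),1) for x in(np.cos(th)*d[0]+np.sin(th)*d[1],np.sin(th)*d[0]-np.cos(th)*d[1],-d[2])]
for n,P in(("r1",[-74,161,18]),("r2",[-74,88,18]),("r3",[-74,26,18]),("home",[49,32,3]),("mouth",[16,23,3])):
    W=org(p,P)[0];print(n,W.round(1),"rel tool (mm)",rel(W))
```

```text
[ 6.15047e+02 -8.85380e+01 -1.53000e-01  5.83830e+01] [ 1.4  0.3  0.5  1.5 -0.5 -0.7 -0.9 -0.6]
[ 6.14711e+02 -8.84280e+01 -1.53000e-01] [ 0.3  1.3  1.5  2.5 -2.4 -0.8  1.1 -0.6]
jar [606.2144673  -61.84845607 119.        ] (np.float64(-12.4), np.float64(25.0))
(np.float64(49.2), np.float64(156.6))
(np.float64(49.0), np.float64(-29.1))
(np.float64(49.6), np.float64(-153.8))
depth z lid [606.17567347 -61.43913429 118.17059541]
rail [567.0291403   79.60599674  77.86442961]
rail [555.39411667   2.69844961  77.82249781]
rail [546.81974093 -53.72168439  77.6662564 ]
r1 [566.1  82.   78. ] rel tool (mm) [-20.4, -150.7, 178.3]
r2 [555.    9.8  78. ] rel tool (mm) [-20.7, -77.7, 178.3]
r3 [545.5 -51.5  78. ] rel tool (mm) [-20.9, -15.7, 178.3]
home [668.  -64.3  63. ] rel tool (mm) [102.1, -21.2, 193.3]
mouth [634.  -68.1  63. ] rel tool (mm) [69.1, -12.4, 193.3]
```

Request:
play_rows(
  targets=[
    [1,-0.8,-4.4,3.5,0],
    [1,-1.4,-8.5,7,0],
    [1,-2,-12.5,10.5,0],
    [1,-2,-16.4,13.5,0],
    [1,-2,-16.4,14.3,0],
    [1,-2,-16.4,14.3,0],
    [1,-2,-16.4,14.3,0],
  ],
)

```text
clock: 3.05
eef_pos: [569.2, 94.3, 113.8]
tool_rot: [3.14, -0.001, -0.149]
force: [0.7, -0.6, 1.1]
width: 0.0
gripper_force: 0.0
```

Request:
play_rows(
  targets=[
    [1,0,0,0.3,0],
    [1,0,0,0.6,0],
    [1,0,0,0.8,0],
    [1,0,0,0.8,0],
  ],
)

```text
clock: 3.45
eef_pos: [568.9, 95.8, 105.5]
tool_rot: [3.142, -0.0, -0.148]
force: [-0.1, 0.0, -0.3]
width: -0.1
gripper_force: 0.0
```

Request:
play_rows(
  targets=[
    [1,0,0,0.1,0],
    [1,0,0,0.2,0],
    [1,0,0,0.3,0],
    [1,0,0,0.3,0],
  ],
)

```text
clock: 3.85
eef_pos: [569.0, 96.4, 103.1]
tool_rot: [-3.141, -0.0, -0.147]
force: [-2.1, 0.9, 6.8]
width: 0.3
gripper_force: 3.4
```

Contact with rail 1 at about 7 N; sliding along the rail to lengths 2 and 3.

Request:
play_rows(
  targets=[
    [1,0,1.5,0,0],
    [1,0,3,0,0],
    [1,0,4.5,0,0],
    [1,0,6,0,0],
    [1,0,7.5,0,0],
    [1,0,8.7,0,0],
    [1,0,8.7,0,0],
  ],
)

```text
clock: 4.55
eef_pos: [556.5, 7.7, 103.1]
tool_rot: [3.141, -0.002, -0.15]
force: [0.6, -2.4, 7.6]
width: -0.1
gripper_force: 3.3
```

Request:
play_rows(
  targets=[
    [1,-0.1,1.5,0,0],
    [1,-0.1,3,0,0],
    [1,-0.1,4.5,0,0],
    [1,-0.1,6,0,0],
    [1,-0.1,6.2,0,0],
    [1,-0.1,6.2,0,0],
    [1,-0.1,6.2,0,0],
  ],
)

```text
clock: 5.25
eef_pos: [546.4, -52.6, 103.1]
tool_rot: [3.141, -0.002, -0.149]
force: [0.2, -0.3, 6.5]
width: -0.0
gripper_force: 3.4
```

All three lengths felt. Lifting slightly, opening the fingers a little (V-shaped push), and approaching the jar.

Request:
play_rows(
  targets=[
    [1,0,0,-0.4,0],
    [0.82,0,0,-0.8,0],
    [0.82,0,0,-0.8,0],
    [0.82,0.6,0,-0.8,0],
    [0.82,1.2,0,-0.8,0],
    [0.82,1.2,0,-0.8,0],
  ],
)

```text
clock: 5.85
eef_pos: [559.2, -52.8, 110.2]
tool_rot: [3.142, -0.001, -0.147]
force: [-0.3, -0.4, 0.2]
width: 15.1
gripper_force: 0.0
```

Run:
```python
from h import *
import cv2
s=ctrl.read_state();im,d=ctrl.get_image("wrist");cv2.imwrite("pics/w2.png",im[:,:,::-1])
print(s["eef_pos"],s["tool_rot"],s["width"])
```

```text
[559.21018558 -52.75898985 110.23685657] [ 3.14157398e+00 -1.45663133e-03 -1.47247666e-01] 15.076762542978265
```

View pics/w2.png

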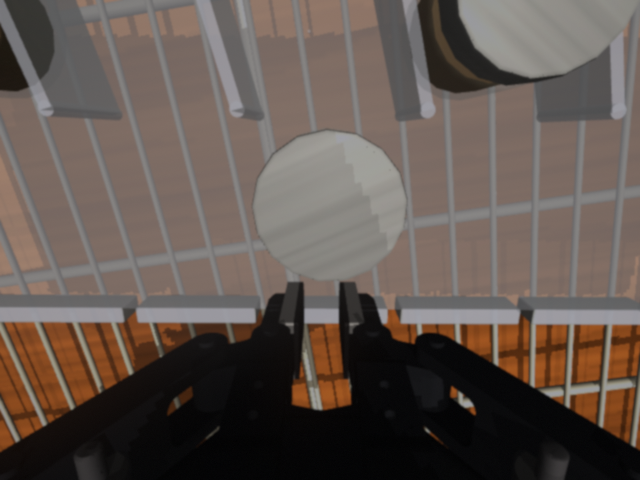

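The jar's lid is at (330,205), and the slot 3 fin tips are at (250,113) and (410,115), so the jar is about 3 mm right of the tool. Pushing slowly to the mouth.

Request:
play_rows(
  targets=[
    [0.82,0.5,0.3,0,0],
    [0.82,1,0.3,0,0],
    [0.82,1.4,0.35,0,0],
    [0.82,1.8,0.4,0,0],
    [0.82,2.2,0.45,0,0],
    [0.82,2.6,0.5,0,0],
    [0.82,3,0.55,0,0],
    [0.82,3.3,0.57,0,0],
    [0.82,3.3,0.57,0,0],
  ],
)

```text
clock: 6.8
eef_pos: [590.3, -63.2, 110.3]
tool_rot: [3.142, -0.001, -0.147]
force: [-0.3, -0.7, 0.2]
width: 15.5
gripper_force: 0.0
```

Run:
```python
from h import *
import cv2
s=ctrl.read_state();im,d=ctrl.get_image("wrist");cv2.imwrite("pics/w3.png",im[:,:,::-1])
print(s["eef_pos"],s["tool_rot"],s["width"],s["force"])
p=np.load("p.npy");t=s["eef_pos"][:2]-p[:2];c,n=np.cos(p[2]),np.sin(p[2]);print(c*t[0]+n*t[1],-n*t[0]+c*t[1])
```

```text
[590.31184356 -63.21246868 110.34757169] [ 3.14151921e+00 -8.43256697e-04 -1.47283123e-01] 15.502663076179918 [-0.27052817 -0.69494093  0.18149373]
-27.951672177652583 21.209693234362017
```

View pics/w3.png

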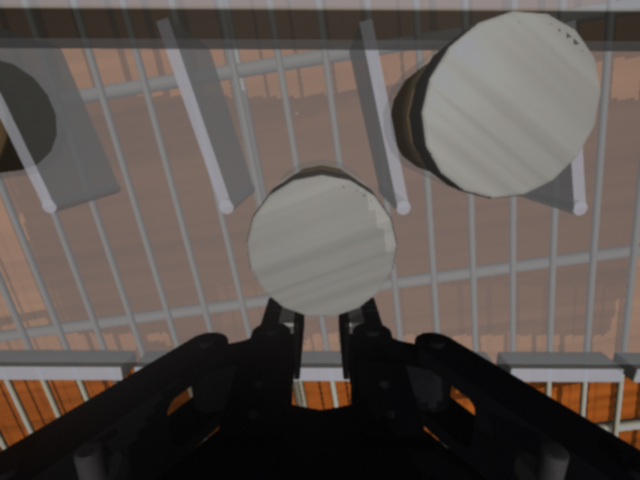

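Request:
play_rows(
  targets=[
    [0.82,0.45,0.06,0,-3],
    [0.82,0.9,0.12,0,-6],
    [0.82,1.33,0.19,0,-8],
    [0.82,1.75,0.19,0,-10],
    [0.82,2.15,0.2,0,-12],
    [0.82,2.55,0.2,0,-14],
    [0.82,2.92,0.2,0,-15],
    [0.82,3.3,0.1,0,-15],
    [0.82,3.7,0,0,-15],
    [0.82,3.7,0,0,-15],
  ],
)

```text
clock: 7.85
eef_pos: [627.1, -68.2, 110.4]
tool_rot: [-3.142, -0.001, 0.115]
force: [-0.4, -0.1, -0.2]
width: 15.6
gripper_force: 0.0
```

```bash
cat > look.py <<'E'
import sys,cv2
from h import *
s=ctrl.read_state();im,d=ctrl.get_image("wrist");cv2.imwrite(f"pics/{sys.argv[1]}.png",im[:,:,::-1])
p=np.load("p.npy");c,n=np.cos(p[2]),np.sin(p[2])
def inv(a):
    t=a[:2]-p[:2];return np.round([c*t[0]+n*t[1],-n*t[0]+c*t[1]],1)
print(inv(s["eef_pos"]),s["eef_pos"][2],s["tool_rot"],s["width"],s["force"])
C=cam("wrist",s)
for r in ctrl.trace("wrist","jar_center"):
    m=r["pixels"]&(d>0);v,u=np.nonzero(m);Z=d[m];P=np.c_[(u-C[2])*Z/C[1],(v-C[3])*Z/C[1],Z]@C[0][:3,:3].T+C[0][:3,3]
    top=P[P[:,2]>np.percentile(P[:,2],90)-3]
    print("jar",inv((top.min(0)+top.max(0))/2),inv(top.mean(0)),"lid z",np.median(top[:,2]).round(1),np.round(r["bbox"]),round(r["confidence"],2))
E
python3 look.py w4
```

```text
[ 9.2 21.9] 110.36359162294696 [-3.14157710e+00 -1.07947907e-03  1.14819287e-01] 15.602151023101213 [-0.377245   -0.08491456 -0.15986481]
jar [42.1 31.3] [43.3 32. ] lid z 118.6 [247. 159. 400. 318.] 0.6
```

View pics/w4.png

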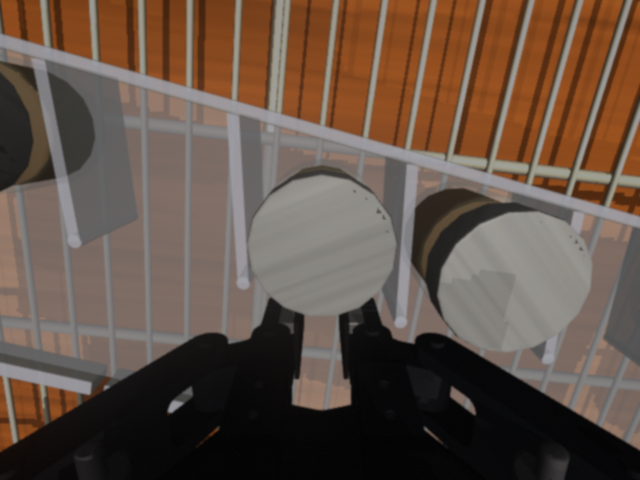

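The jar is centred in slot 3, with its lid at (322,242), and about 6 mm short of the wall. Pushing the rest along the slot.

Request:
play_rows(
  targets=[
    [0.82,0.2,0,0,0],
    [0.82,0.4,0,0,0],
    [0.82,0.6,0,0,0],
    [0.82,0.7,0,0,0],
    [0.82,0.7,0,0,0],
  ],
)

```text
clock: 8.45
eef_pos: [633.5, -67.6, 110.3]
tool_rot: [3.142, -0.0, 0.115]
force: [-0.4, 0.2, -0.9]
width: 15.6
gripper_force: 0.0
```

```bash
python3 look.py w5
```

```text
[15.4 23.4] 110.34604344981511 [ 3.14156965e+00 -3.77477387e-04  1.14631920e-01] 15.599680548103807 [-0.35964398  0.23194605 -0.91622911]
jar [47.8 33. ] [49.3 33.6] lid z 118.7 [247. 161. 400. 319.] 0.71
```

No wall force yet, so I'll push a little further until it shows.

Request:
play_rows(
  targets=[
    [0.82,0.1,0,0,0],
    [0.82,0.2,0,0,0],
    [0.82,0.3,0,0,0],
    [0.82,0.3,0,0,0],
  ],
)

```text
clock: 8.95
eef_pos: [636.2, -67.3, 110.3]
tool_rot: [-3.142, 0.0, 0.115]
force: [-1.1, 0.4, 0.5]
width: 15.2
gripper_force: 0.5
```

Request:
play_rows(
  targets=[
    [0.82,0.1,0,0,0],
    [0.82,0.15,0,0,0],
    [0.82,0.15,0,0,0],
    [0.82,0.15,0,0,0],
  ],
)

```text
clock: 9.35
eef_pos: [636.3, -67.3, 110.1]
tool_rot: [-3.141, 0.003, 0.114]
force: [-4.8, -0.1, 3.4]
width: 15.3
gripper_force: 2.7
```

```bash
python3 look.py w6
```

```text
[18.1 24.1] 110.11872866250829 [-3.14131841e+00  3.06960994e-03  1.14358070e-01] 15.26448856568369 [-4.81404024 -0.11100061  3.36439778]
jar [50.3 33.9] [51.7 34.2] lid z 118.7 [248. 165. 399. 320.] 0.9
```

The wall stops the jar: force is now about 5 N and the tool no longer advances. Withdrawing straight back along the slot, then up.

Request:
play_rows(
  targets=[
    [0.82,-0.3,0,0,0],
    [0.82,-1,0,0,0],
    [0.82,-2,0,0,0],
    [0.82,-3,0,0,0],
    [0.82,-4,0,-2,0],
    [0.82,-4,0,-6,0],
    [0.82,-4,0,-10,0],
    [0.82,-4,0,-10,0],
    [0.82,-4,0,-10,0],
  ],
)

```text
clock: 10.35
eef_pos: [598.0, -71.9, 211.4]
tool_rot: [3.141, -0.002, 0.114]
force: [-0.3, 0.4, -0.4]
width: 15.5
gripper_force: 0.0
```

```bash
python3 look.py w7
```

```text
[-19.1  13.8] 211.40785506892436 [ 3.14115903e+00 -2.31916560e-03  1.14312336e-01] 15.547037000732951 [-0.29271239  0.37767501 -0.37299766]
jar [50.  33.6] [50.6 33.9] lid z 118.7 [278.  81. 366. 174.] 0.69
```

View pics/w7.png

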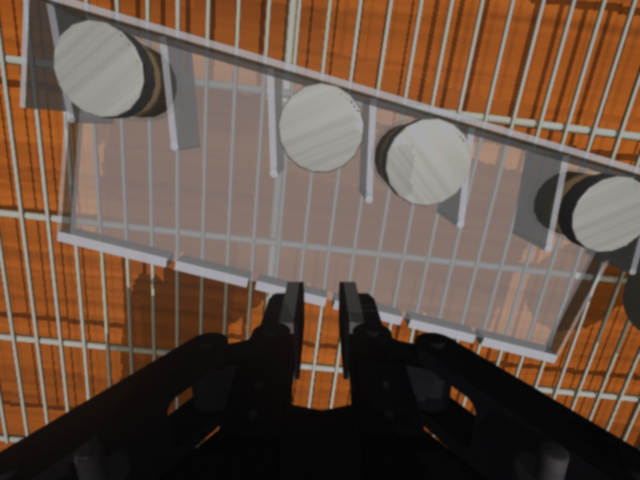

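The jar stands home in slot 3, with its lid at (321,127), against the back wall, and the filed jars are unmoved. Handing in.

```bash
python3 -c "
from cell import ctrl
print(ctrl.finish_job())"
```

```text
the job is handed in; nothing more can be done
None
```

I slid the fingertip along rail lengths 1, 2 and 3 in order, then pushed the jar upright into slot 3 until it stopped against the back wall; the filed jars looked unmoved, the canister was never approached, and the job is handed in (no verdict was returned).

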